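# Shut down the marking machine and unload the profile

### The arm

A 6-joint arm with a two-finger parallel gripper is mounted at the origin on the work surface. World frame = base frame: x ahead of the robot, y to its left, z up, the work surface at z = 0. Lengths are in m, angles in rad, forces in N, time in s.
With the tool pointing down it reaches from about 0.275 to 0.825 m from the base axis. Payload 5.2 kg.
Tool frame: the origin (TCP) lies midway between the tips of the shut fingers; the grasp point (between the pads) lies arm.grip_point_offset behind it (arm.grip_point_offset is the distance from the TCP to the grasp point, in m); z points along the fingers, y is the line along which they close (so a half turn about z gives the same grasp; the last joint's range is limited). The gripper opens to 93 mm and grips with 3 to 60 N. Pads are 15 mm wide; open, the fingers measure 128 mm over their backs; the gripper's body (75 mm by 188 mm) begins 65 mm behind the grasp point.
Start: joints at [1.08, 0.259, 1.535, -0, 1.348, -0.203], TCP at [0.156, 0.527, 0.219] pointing down, gripper open.
Joint ranges: [-3.14, 3.14], [-0.91, 2.08], [0.19, 2.58], [-1.22, 4.36], [0.22, 2.71], [-3.12, 3.12]. Speed limits (rad/s): [2.57, 2.57, 3.14, 3.14, 3.14, 3.14].

### API

Orientations are given as [roll, pitch, yaw] about the fixed x, y, z axes, in that order (R = Rz(yaw) Ry(pitch) Rx(roll)).
In Python, from station import arm, cams gives the robot as it stands.
- The arm moves only by the tool step_arm, never from a script. Its argument "targets" is a list of rows, each a list of 7 numbers: the turn, a rotation vector about the tool's x, y, z normalised to -1 to 1, where 1 is 5 degrees, then the shift along the tool's x, y, z normalised to -1 to 1, where 1 is 0.02 m, then the opening, from -1 (shut) to 1 (fully open). A call has 1 to 10 rows; each row shifts and turns the commanded pose from where the row before left it, along the tool's axes as they then stand; what a row does not reach is not made up. A row lasts 1/10 s, in which the tool goes at most 50 mm and 8.59 degrees, less where a joint would pass 70% of its speed; a pose out of reach is approached as far as the arm can. A call with a number of a shift or a turn outside -1 to 1 is refused whole. A call with a gripper value outside its range is refused whole. The fingers move at their own pace and stop on an object; the grip force is fixed at half the most. Time passes only in rows, so rows that do not move let the fingers close. It gives the time, the measured TCP pose, the force, the opening and the grip force at its end, in the units of the state.
- arm.state(): the state, without advancing time (a new reading comes with each control period).
- cams.camera(name): name is "side" or "top" or "wrist"; returns a dict with "img" (384x512x3 uint8, red, green, blue), "depth" (384x512 float32, m along the optical axis (not along the pixel's ray), 0 where there is no reading), "fx", "fy", "cx", "cy" (pixels), "R" (3x3) and "t" (3): a world point X has camera coordinates R X + t; the wrist camera has in their place "tool_from_camera" (4x4, takes a point from camera to tool coordinates, whose origin is the TCP and whose axes are the flange's). Camera axes: x right, y down, z forward; pixel columns grow to the right and rows downward; lengths in m; the calibration is good to about 2 mm. The wrist camera is an equidistant fisheye: a pixel r from the principal point sees the ray r / f radians off the axis. A picture is of the moment at which its call begins: read the wrist's pose just before it.
- arm.sign_off(): hands the job in; it is judged then, once.
The state is a dict: "time": time; "joints": joint angles; "qvel": joint speeds; "effort": joint torques, N m; "position": TCP position; "tool_rot": TCP orientation; "wrist_force": force on the tool from outside, world axes, zero at the start; "moment": the same for the moment, N m; "gripper_width": finger opening in m; "grip_force": force on a finger pad.
Only numpy, scipy, OpenCV 4.12 (cv2) and the standard library are available. Lean on these libraries where they do the work, as an engineer would, in place of code of your own. Each camera call takes 0.05 s, during which the arm holds its last target. There are 200 camera calls.

### The job

The marking machine on the bench has finished: first switch it off by turning its black speed knob fully anticlockwise to the stop, then raise the red-tipped presser-foot lever all the way up. Only then draw the white profile offcut out from under the foot and lay it flat in the blue tray, setting it down rather than dropping it. Leave the foot raised and the knob at off, and do not disturb the teacup, the lock box or the padlock.

Things in the scene. Friction and masses are not known exactly. Their poses are not given: they have to be found in the camera images.
- machine: Teal marking machine, fixed. Origin on the table under the presser foot; x to its rear, y left. In mm: plinth x -70..200, y -60..60, 30 high; dark steel bed x -50..50, y -60..60, top z 45, with fence x 19..31, y -35..35, top z 55; head x -35..180, y -28..28, z 105..183; column x 110..190; grey pod with the knob x -65..45, y 67..157, top z 50. Foot at z 70 rises 20 with the lever.
- speed (a joint): Speed knob, vertical axis, rad: 0 = off, at its stop, fully anticlockwise seen from above; grows clockwise; starts at 0.7 to 1.5. Its grip is an upright black bar 42 mm long, 14 thick, top at z 94 of the machine. At 0 the bar lies along the machine's x, its white line at the -x end (by the red dot); it turns with the joint.
- speed_grip (a point): Point on the knob's axis at the height to grip the bar, 7 mm below the bar's top; at (-10, 112, 87) mm in the machine's frame.
- lever (a joint): Presser-foot lever on the front of the head, rad: 0 = foot down, lever slopes 0.35 rad (20 degrees) below the horizontal towards the front; grows as the tip is lifted, end stop at 1.2 = foot fully raised. It stays where it is left.
- lever_pivot (a point): Lever's pivot axis (parallel to the machine's y), at (-44, 0, 165) mm in the machine's frame.
- lever_tip (a point): Centre of the lever's red grip, 75 mm from the pivot: a horizontal cylinder of 17 mm diameter and 22 mm length parallel to the machine's y, on a 10 mm thick rod.
- offcut: Loose white aluminium profile offcut, 30 (x) x 170 (y) x 25 (z) mm, about 0.14 kg. Origin at the centre of its underside. It starts on the machine's bed under the foot, along the machine's y, and sticks out over the bed's -y edge (to the right seen from the robot) by some 50 to 70 mm.
- blue_tray: Blue open tray, fixed, 230 (x) x 120 (y) x 30 mm high outside, walls and floor 5 mm. Origin at the centre of its underside. Finished parts go here.
- orange_tray: Orange tray of the same size, with scrap in it, fixed. Not used. It and the blue tray may swap places.
- teacup: Loose white cup, diameter 70, 50 mm high; origin under its centre. Leave alone.
- lock_box: Loose carton 75 x 110 x 45 mm; origin under its centre. Leave alone.
- padlock: Loose brass padlock lying flat, body 40 x 45 x 20 mm with the steel shackle out to x 50; origin under its body's centre. Leave alone.
There are look-alikes about, which are no part of the job. Of the things like the offcut, leave any that is turquoise or yellow; of the rest the smaller one is meant.

How it is judged:
By the outcome, as a careful person would: the job done as asked, in the order asked, and still so for the second after the job is handed in, with the robot touching nothing.
It also fails if it takes over 67 s, if anything falls off the work surface, if the arm or the gripper's body presses on something with over 40 N, if the wrist force passes 120 N, or if a joint passes its speed limit or range.

## Working session

There is one attempt and no reset: what is moved stays moved. The work goes in short steps, Python scripts to look and compute and a tool call to move; the robot and the scene stay as the last step left them, time stands still between calls to the robot, and variables do not carry over. Pictures are saved under pics/ and viewed, at most 13 in all, crops included, and the job is handed in when it is done.

Besides the shell and the picture viewer there is one more tool, called after ">>>" as name(argument=value, ...), one argument or row to a line, values as JSON. step_arm: Moves the arm, as the interface text tells. Its arguments: {"type":"object","properties":{"targets":{"type":"array"}},"required":["targets"]}

```bash
mkdir -p pics; ls; python3 - <<'E'
from station import arm,cams
import cv2,numpy as np
s=arm.state();print(s['time'],s['position'],s['tool_rot'],s['gripper_width'],arm.grip_point_offset)
for n in('top','side'):
    c=cams.camera(n);np.savez('pics/'+n+'0.npz',**c);cv2.imwrite(f'pics/{n}0.png',cv2.resize(c['img'][:,:,::-1],(800,600)))
    print(n,c['fx'],c['cx'],c['cy'],np.round(c['R'],3).tolist(),c['t'])
E
```

```text
pics
0.0 [0.15580482 0.52689671 0.21784183] [-3.13984725e+00 -3.59387069e-04  2.85382798e+00] 0.09319279863253885 0.0188
top 439.2615021015873 254.32877776249717 193.12222454687637 [[0.004, -1.0, 0.02], [-0.985, -0.008, -0.173], [0.173, -0.019, -0.985]] [-0.02112118  0.50110032  1.1565295 ]
side 408.72510599654254 251.91145659247633 200.57910340707042 [[0.887, -0.462, 0.001], [-0.338, -0.651, -0.68], [0.315, 0.602, -0.733]] [-0.44718113  0.2665794   1.19700095]
```

View pics/top0.png

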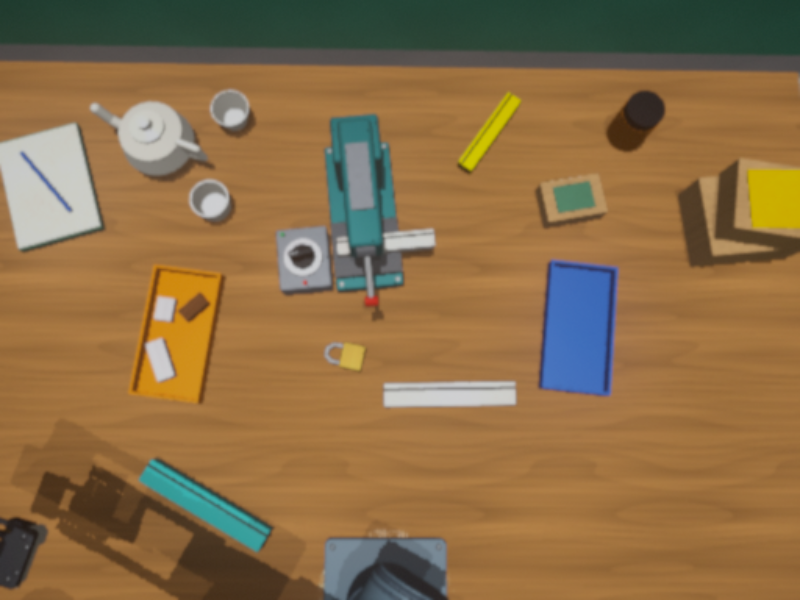

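View pics/side0.png

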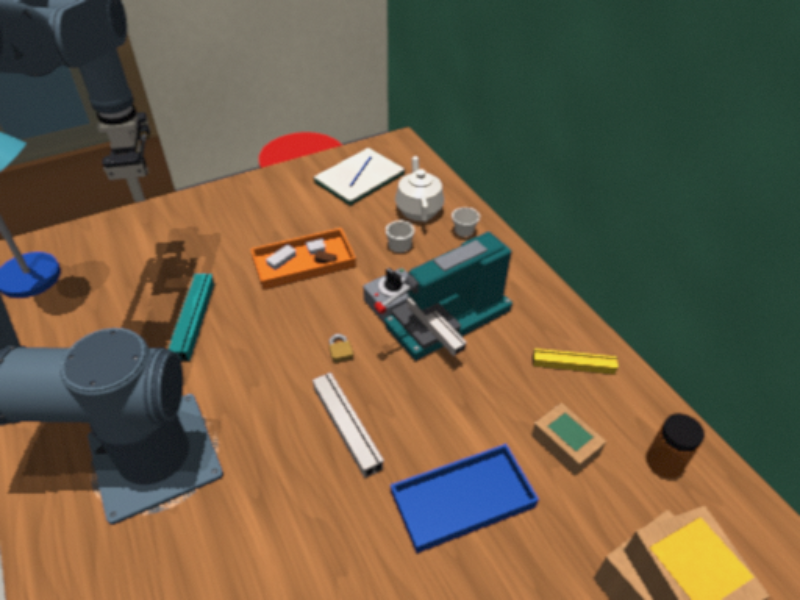

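Candidates for the offcut in the 800x600 top view:
- white piece under the foot (410,240)
- longer white profile on the table (450,395)
- turquoise piece (205,505)
- yellow piece (490,132)

I choose the shorter white one under the foot. The blue tray is at (578,328), the padlock at (348,356) and the lock box at (573,198). The knob is at (302,256) and the lever tip at (372,300). Next is a close crop to check the choice and pick corners.

```bash
python3 - <<'E'
import cv2,numpy as np
a=np.load('pics/top0.npz')['img'][70:210,172:282,::-1];b=np.load('pics/side0.npz')['img'][145:230,228:318,::-1]
m=np.zeros((560,800,3),np.uint8)
m[:,:440]=cv2.resize(a,None,fx=4,fy=4,interpolation=cv2.INTER_CUBIC);m[:340,440:]=cv2.resize(b,None,fx=4,fy=4,interpolation=cv2.INTER_CUBIC)
cv2.imwrite('pics/crop.png',m)
E
```

```text
(no output)
```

View pics/crop.png

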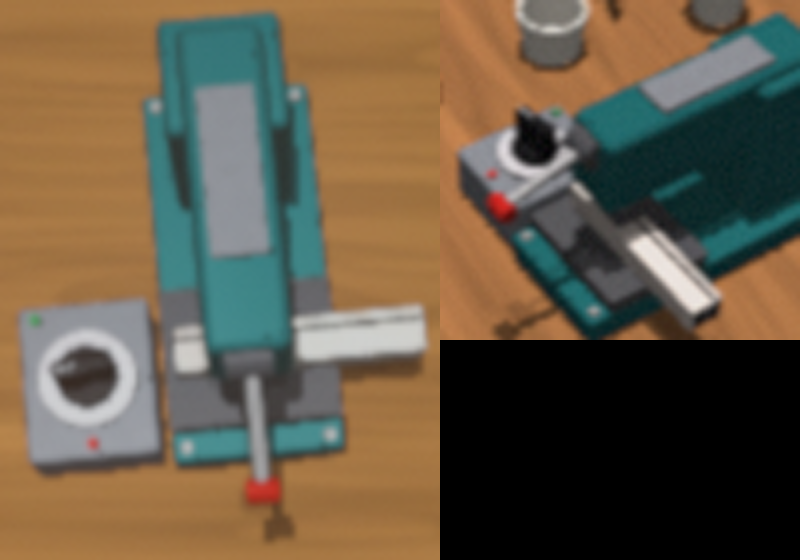

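The crop shows the shorter white piece on the bed under the foot, with its right end at about (426,330). The knob bar runs about (55..118,370) with the white line at its left end, the red grip is at (263,491), and the pod corners are clear. Next I fit the machine pose.

```bash
cat > h.py <<'E'
import numpy as np,cv2
from scipy.optimize import least_squares
def load(n): return dict(np.load(n))
def proj(c,P):
    p=np.atleast_2d(P)@c['R'].T+c['t'];return np.c_[c['fx']*p[:,0]/p[:,2]+c['cx'],c['fy']*p[:,1]/p[:,2]+c['cy']]
def atz(c,uv,z):
    uv=np.atleast_2d(uv);d=np.c_[(uv[:,0]-c['cx'])/c['fx'],(uv[:,1]-c['cy'])/c['fy'],np.ones(len(uv))]@c['R'];o=-c['R'].T@c['t']
    return o+d*((z-o[2])/d[:,2])[:,None]
def dep(c):
    v,u=np.mgrid[:384,:512];z=c['depth'];p=np.stack([(u-c['cx'])/c['fx']*z,(v-c['cy'])/c['fy']*z,z],-1)
    return (p-c['t'])@c['R']
def m2w(q,P):
    P=np.atleast_2d(P);c,s=np.cos(q[2]),np.sin(q[2]);return np.c_[q[0]+c*P[:,0]-s*P[:,1],q[1]+s*P[:,0]+c*P[:,1],P[:,2]]
E
cat > fit.py <<'E'
from h import *
t=load('pics/top0.npz');s=load('pics/side0.npz')
tc=lambda a:np.array(a)/4+[172,70]-.4; sc=lambda a:(np.array(a)-[440,0])/4+[228,145]-.4
M=np.array([[45,157,50],[45,67,50],[-65,67,50],[-65,157,50],[-70,60,30],[-70,-60,30]])/1e3
U=tc([[22,312],[148,299],[160,456],[32,464],[177,463],[345,450]])
f=lambda q:(proj(t,m2w(q,M))-U).ravel()
r=least_squares(f,[.55,0,0]);q=r.x;print(q,np.round(r.fun.reshape(-1,2),1).tolist())
L=lambda a:np.array([-.044-.075*np.cos(.35-a),0,.165-.075*np.sin(.35-a)])
print('lever pred',proj(t,m2w(q,L(0))),tc([263,491]),proj(s,m2w(q,L(0))),sc([502,206]))
print('knob top pred',proj(t,m2w(q,[-.01,.112,.094])),tc([87,372]),proj(s,m2w(q,[-.01,.112,.094])),sc([530,128]))
print('L world',m2w(q,L(0)),'knob',m2w(q,[-.01,.112,.087]))
# stereo triangulation of red grip
def tri(u1,u2): return least_squares(lambda X:np.r_[(proj(t,X)-u1).ravel(),(proj(s,X)-u2).ravel()],[.5,0,.1])
for n,a,b in(('red',[263,491],[502,206]),('offc end top -x corner',[427,352],[696,312]),('offc end +x corner',[424,308],[720,288])):
    w=tri(tc(a),sc(b));print(n,w.x,w.fun.round(1))
print('offcut end at z.07',atz(t,tc([[424,308],[427,352]]),.07),'left',atz(t,tc([[173,328],[177,374]]),.07))
# depth checks
for n,c in(('top',t),('side',s)):
    P=dep(c);im=c['img'].astype(int)
    hsv=cv2.cvtColor(c['img'],cv2.COLOR_RGB2HSV)
    blue=(hsv[...,0]>105)&(hsv[...,0]<125)&(hsv[...,1]>150)&(hsv[...,2]>80)&(P[...,0]>.2)&(P[...,1]<-.15)
    B=P[blue];print(n,'blue',B.shape,B.min(0),B.max(0))
    if n=='top': 
        k=cv2.findNonZero(blue.astype(np.uint8));b=cv2.minAreaRect(k);bp=cv2.boxPoints(b);print('tray corners',atz(c,bp,.03))
    else: print('z pct',np.percentile(B[:,2],[5,50,95,99]))
x=P=dep(t);print('offcut top z',P[70+330//4,172+np.arange(310,415,15)//4,2].round(3))
E
python3 fit.py
```

```text
[0.59841482 0.03682935 0.10044407] [[-0.7, -0.5], [0.4, -0.1], [0.6, -0.5], [-0.5, 0.5], [-0.5, 0.7], [0.7, 0.0]]
lever pred [[237.73547665 192.97055509]] [237.35 192.35] [[242.50083498 197.82520346]] [243.1 196.1]
knob top pred [[192.26543105 161.03354948]] [193.35 162.6 ] [[250.94841282 174.75052506]] [250.1 176.6]
L world [[0.48453874 0.02535256 0.13928266]] knob [[0.5772344  0.14726209 0.087     ]]
red [0.48578418 0.0260115  0.14537063] [ 0.1 -0.3 -0.4  0.1]
offc end top -x corner [ 0.59741693 -0.08311405  0.07105505] [ 0.3 -1.  -1.1  0.4]
offc end +x corner [ 0.62288838 -0.07978593  0.08386912] [ 0.1 -0.4 -0.4  0.1]
offcut end at z.07 [[ 0.62582636 -0.08048374  0.07      ]
 [ 0.59497125 -0.08237206  0.07      ]] left [[0.61010744 0.08996661 0.07      ]
 [0.57809137 0.08663696 0.07      ]]
top blue (3102, 3) [ 0.34650672 -0.40902062 -0.00375122] [ 0.57723435 -0.27049792  0.03624176]
tray corners [[ 0.35302167 -0.26889748  0.03      ]
 [ 0.57768592 -0.29229081  0.03      ]
 [ 0.57003944 -0.41143727  0.03      ]
 [ 0.34546191 -0.38423287  0.03      ]]
side blue (3214, 3) [ 0.34308559 -0.41128335 -0.00320726] [ 0.58077557 -0.27245272  0.03617181]
z pct [0.00149846 0.00521012 0.0296548  0.03216658]
offcut top z [0.071 0.068 0.07  0.071 0.069 0.072 0.069]
```

>>> step_arm(
  targets=[
    [0,0,-0.885,0,0,0,-1],
    [0,0,-0.885,0,0,0,-1],
    [0,0,-0.885,0,0,0,-1],
    [0,0,-0.885,0,0,0,-1],
    [0,0,-0.885,0,0,0,-1],
    [0,0,0,-0.96,-0.925,0,-1],
    [0,0,0,-0.96,-0.925,0,-1],
    [0,0,0,-0.96,-0.925,0,-1],
    [0,0,0,-0.96,-0.925,0,-1],
    [0,0,0,-0.96,-0.925,0,-1],
  ],
)

```text
time: 1.1
position: [0.2612, 0.4438, 0.2183]
tool_rot: [-3.141, -0.001, -3.043]
wrist_force: [0.5, -0.0, -0.1]
gripper_width: 0.0173
grip_force: 0.0
```

>>> step_arm(
  targets=[
    [0,0,0,-0.96,-0.925,0,-1],
    [0,0,0,-0.96,-0.925,0,-1],
    [0,0,0,-0.96,-0.925,0,-1],
    [0,0,0,-0.96,-0.925,0,-1],
    [0,0,0,-0.96,-0.925,0,-1],
    [0,0,0,-0.96,-0.925,0,-1],
    [0,0,0,-0.96,-0.925,0,-1],
    [0,0,0,-0.96,-0.925,0,-1],
    [0,0,0,-0.96,-0.925,0,-1],
    [0,0,0,-0.96,-0.925,0,-1],
  ],
)

```text
time: 2.1
position: [0.4705, 0.2786, 0.2182]
tool_rot: [-3.141, -0.001, -3.043]
wrist_force: [-0.3, 0.2, -0.1]
gripper_width: 0.0006
grip_force: 0.0
```

>>> step_arm(
  targets=[
    [0,0,0,-0.5,-0.5,0,-1],
    [0,0,0,0,0,0,-1],
    [0,0,0,0,0,0,-1],
  ],
)

```text
time: 2.4
position: [0.4802, 0.2708, 0.2183]
tool_rot: [3.141, -0.001, -3.044]
wrist_force: [-0.2, 0.0, -0.5]
gripper_width: 0.0005
grip_force: 0.0
```

```bash
cat >> h.py <<'E'
Q=np.array([0.5984,0.0368,0.1004])
def inm(p):
    d=np.array(p[:2])-Q[:2];c,s=np.cos(Q[2]),np.sin(Q[2]);return np.array([c*d[0]+s*d[1],-s*d[0]+c*d[1],p[2]])*1e3
def report():
    from station import arm
    s=arm.state();print('t',s['time'],'TCP mach mm',inm(s['position']).round(1),'world',s['position'].round(4) if hasattr(s['position'],'round') else s['position'],'yaw-mach',(s['tool_rot'][2]-Q[2]),'rot',np.round(s['tool_rot'],3),'F',np.round(s['wrist_force'],1),'w',round(s['gripper_width'],4),'g',s['grip_force']);return s
E
python3 - <<'E'
from h import *
from station import cams
s=report();c=cams.camera('wrist');np.savez('pics/w1.npz',**c,pos=s['position'],rot=s['tool_rot']);cv2.imwrite('pics/w1.png',cv2.resize(c['img'][:,:,::-1],(800,600)))
print(c['tool_from_camera'].round(3),c['fx'],c['cx'],c['cy'])
E
```

```text
t 2.4 TCP mach mm [-94.2 244.7 218.3] world [0.4802 0.2708 0.2183] yaw-mach -3.144093783727633 rot [ 3.141e+00 -1.000e-03 -3.044e+00] F [-0.2  0.  -0.5] w 0.0005 g 0.0
[[ 0.    -0.962 -0.272  0.075]
 [ 1.    -0.     0.001  0.   ]
 [-0.001 -0.272  0.962 -0.166]
 [ 0.     0.     0.     1.   ]] 297.3186396354542 256.06614908771394 196.51486403857177
```

View pics/w1.png

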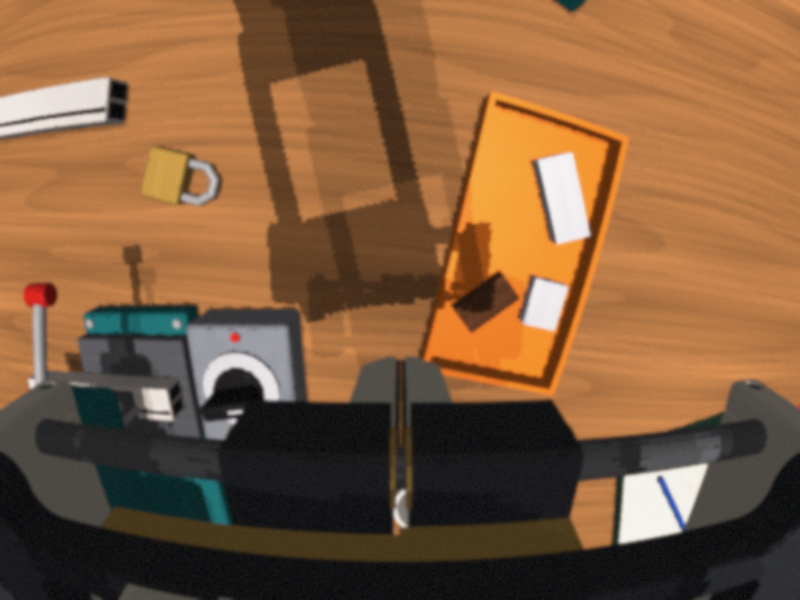

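The wrist view shows the knob disc at about (241,390), the red dot at (235,337), the red grip at (40,295) and the padlock at (170,175). I check the fit against these while moving on.

>>> step_arm(
  targets=[
    [0,0,0,-0.9,-0.85,0,-1],
    [0,0,0,-0.9,-0.85,0,-1],
    [0,0,0,-0.9,-0.85,0,-1],
    [0,0,0,-0.9,-0.85,0,-1],
    [0,0,0,-0.9,-0.85,0,-1],
    [0,0,0,-0.9,-0.8,0.5,-1],
    [0,0,0,0,0,1,-1],
    [0,0,0,0,0,1,-1],
    [0,0,0,0,0,0,-1],
  ],
)

```text
time: 3.35
position: [0.5956, 0.1815, 0.1657]
tool_rot: [3.141, -0.006, -3.042]
wrist_force: [-0.4, -0.6, 0.5]
gripper_width: 0.0007
grip_force: 0.0
```

```bash
cat >> h.py <<'E'
from scipy.spatial.transform import Rotation as Ro
def wproj(c,P):
    P=np.atleast_2d(P);R=Ro.from_euler('xyz',c['rot']).as_matrix();T=c['tool_from_camera']
    p=((P-c['pos'])@R-T[:3,3])@T[:3,:3];th=np.arctan2(np.hypot(p[:,0],p[:,1]),p[:,2]);ph=np.arctan2(p[:,1],p[:,0])
    return np.c_[c['fx']*th*np.cos(ph)+c['cx'],c['fx']*th*np.sin(ph)+c['cy']]
E
python3 - <<'E'
from h import *
c=load('pics/w1.npz');k=1/.64
M=np.array([[-114.5,0,139.3],[-65,67,50],[-65,157,50],[-70,-60,30],[-70,60,30],[-10,112,87]])/1e3
print((wproj(c,m2w(Q,M))*k).round())
from station import cams
s=report();w=cams.camera('wrist');np.savez('pics/w2.npz',**w,pos=s['position'],rot=s['tool_rot']);a=cv2.resize(w['img'][:,:,::-1],(800,600));cv2.imwrite('pics/w2.png',a)
E
```

```text
[[ 41. 288.]
 [182. 320.]
 [286. 320.]
 [ 78. 308.]
 [184. 307.]
 [224. 404.]]
t 3.35 TCP mach mm [ 11.7 144.2 165.7] world [0.5956 0.1815 0.1657] yaw-mach -3.14250964575436 rot [ 3.141 -0.006 -3.042] F [-0.4 -0.6  0.5] w 0.0007 g 0.0
```

View pics/w2.png

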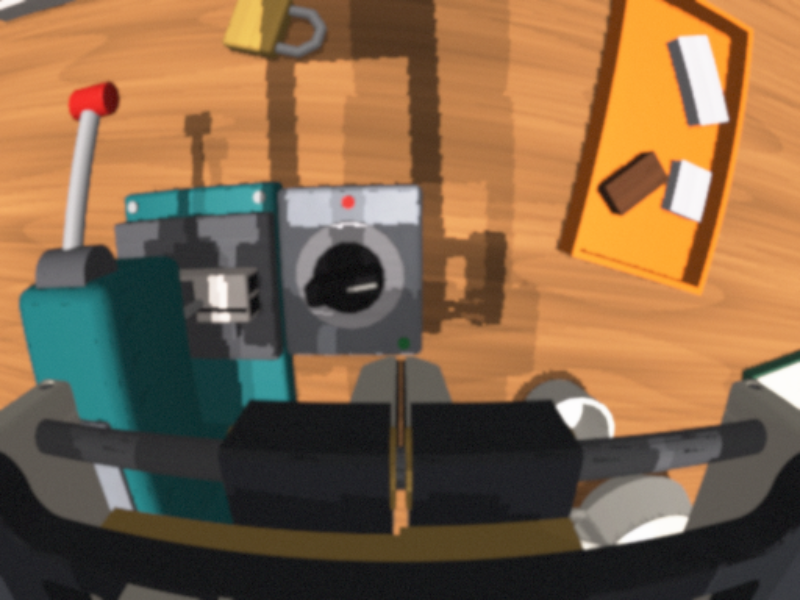

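Bar seen at (310..378,288) with the white line at its +y end, so the knob is at about 1.5 rad, with no obstacle beside the shut fingers. I lower them beside the bar and push it round anticlockwise.

>>> step_arm(
  targets=[
    [0,0,0,0,-0.35,0.9,-1],
    [0,0,0,0,0,0.9,-1],
    [0,0,0,0,0,0.9,-1],
    [0,0,0,0,0,0.9,-1],
    [0,0,0,0,0,0.9,-1],
    [0,0,0,0,0,0,-1],
    [0,0,0,0,0,0,-1],
  ],
)

```text
time: 4.1
position: [0.5993, 0.1744, 0.08]
tool_rot: [3.142, 0.001, -3.042]
wrist_force: [-0.2, -0.6, -0.1]
gripper_width: 0.0007
grip_force: 0.0
```

>>> step_arm(
  targets=[
    [0,0,0,0.25,0,0,-1],
    [0,0,0,0.25,0,0,-1],
    [0,0,0,0.25,0,0,-1],
    [0,0,0,0.25,0,0,-1],
    [0,0,0,0.25,0,0,-1],
    [0,0,0,0,0,0,-1],
  ],
)

```text
time: 4.7
position: [0.5739, 0.1717, 0.0799]
tool_rot: [3.141, 0.002, -3.043]
wrist_force: [1.2, 2.4, 1.6]
gripper_width: 0.0003
grip_force: 1.1
```

```bash
python3 -c "
from h import *
report()"
```

```text
t 4.7 TCP mach mm [-10.8 136.6  79.9] world [0.5739 0.1717 0.0799] yaw-mach -3.143433486812637 rot [ 3.141e+00  2.000e-03 -3.043e+00] F [1.2 2.4 1.6] w 0.0003 g 1.0727625896106474
```

>>> step_arm(
  targets=[
    [0,0,0,0.25,0,0,-1],
    [0,0,0,0.25,0,0,-1],
    [0,0,0,0.2,-0.1,0,-1],
    [0,0,0,0,-0.1,0,-1],
    [0,0,0,0,0,0,-1],
  ],
)

```text
time: 5.2
position: [0.5596, 0.1679, 0.0786]
tool_rot: [3.138, -0.001, -3.044]
wrist_force: [-0.9, 9.7, 2.2]
gripper_width: 0.0005
grip_force: 4.9
```

>>> step_arm(
  targets=[
    [0,0,0,0,-0.1,0,-1],
    [0,0,0,0,0,0,-1],
  ],
)

```text
time: 5.4
position: [0.5595, 0.1676, 0.0787]
tool_rot: [3.135, -0.001, -3.044]
wrist_force: [-0.6, 15.6, 1.5]
gripper_width: -0.0
grip_force: 7.9
```

>>> step_arm(
  targets=[
    [0,0,0,0,-0.1,0,-1],
    [0,0,0,0,0,0,-1],
  ],
)

```text
time: 5.6
position: [0.5596, 0.1674, 0.0787]
tool_rot: [3.133, -0.0, -3.044]
wrist_force: [-1.8, 21.0, 1.9]
gripper_width: 0.001
grip_force: 10.8
```

```bash
python3 -c "
from h import *
report()"
```

```text
t 5.6 TCP mach mm [-25.5 133.8  78.7] world [0.5596 0.1674 0.0787] yaw-mach -3.1442026705308246 rot [ 3.133 -0.    -3.044] F [-1.8 21.   1.9] w 0.001 g 10.82554042339325
```

The force rose to 21 N with no further motion, so the knob is at the stop. I back off, lift and go over to the lever.

>>> step_arm(
  targets=[
    [0,0,0,0,0.5,0,-1],
    [0,0,0,0,0.5,0,-1],
    [0,0,0,0,0,-1,-1],
    [0,0,0,0,0,-1,-1],
    [0,0,0,0.5,0,-1,-1],
    [0,0,0,1,0,-1,-1],
    [0,0,0,1,0,-0.6,0.05],
    [0,0,0,1,-1,0,0.05],
    [0,0,0,1,-1,0,0.05],
    [0,0,0,0,-1,0,0.05],
  ],
)

```text
time: 6.6
position: [0.4723, 0.1124, 0.1705]
tool_rot: [-3.141, -0.002, -3.042]
wrist_force: [1.2, -0.2, -0.2]
gripper_width: 0.0279
grip_force: 0.0
```

>>> step_arm(
  targets=[
    [0,0,0,0,-1,0,0.05],
    [0,0,0,0,0,0,0.05],
    [0,0,0,0,0,0,0.05],
  ],
)

```text
time: 6.9
position: [0.477, 0.093, 0.1706]
tool_rot: [-3.142, -0.001, -3.045]
wrist_force: [0.0, -0.5, 0.1]
gripper_width: 0.0477
grip_force: 0.0
```

```bash
python3 - <<'E'
from h import *
from station import cams
s=report();w=cams.camera('wrist');np.savez('pics/w3.npz',**w,pos=s['position'],rot=s['tool_rot']);t=cams.camera('top');np.savez('pics/top1.npz',**t)
a=cv2.resize(w['img'][:,:,::-1],(512,384));b=cv2.resize(t['img'][120:205,165:265,::-1],None,fx=2.8,fy=2.8,interpolation=2)
m=np.zeros((384,800,3),np.uint8);m[:,:512]=a;m[:b.shape[0],512:512+b.shape[1]]=b;cv2.imwrite('pics/w3.png',m)
print(wproj(load('pics/w3.npz'),m2w(Q,np.array([[-114.5,0,139.3]])/1e3)))
E
```

```text
t 6.9 TCP mach mm [-115.1   68.1  170.6] world [0.477  0.093  0.1706] yaw-mach -3.145158759374524 rot [-3.142e+00 -1.000e-03 -3.045e+00] F [ 0.  -0.5  0.1] w 0.0477 g 0.0
[[162.86738953 223.35890973]]
```

View pics/w3.png

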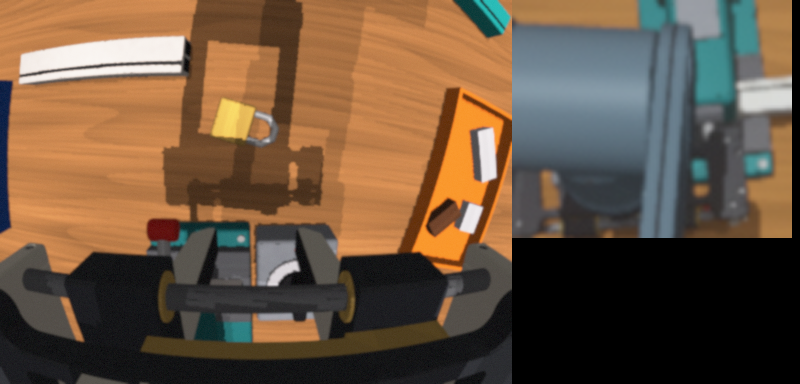

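```bash
python3 - <<'E'
from h import *
t=load('pics/top0.npz');s=load('pics/side0.npz');w=[load(f'pics/w{i}.npz') for i in(1,2,3)]
def red(c,x0,x1,y0,y1):
    h=cv2.cvtColor(c['img'],cv2.COLOR_RGB2HSV);m=((h[...,0]<6)|(h[...,0]>174))&(h[...,1]>170)&(h[...,2]>60)
    k=np.argwhere(m[y0:y1,x0:x1]);return (k.min(0)+k.max(0))[::-1]/2+[x0,y0]
u=[red(t,225,250,180,205),red(s,235,255,185,205),red(w[0],5,50,170,210),red(w[1],35,85,45,80),red(w[2],140,190,210,245)];print(np.round(u,1).tolist())
f=lambda X:np.r_[(proj(t,X)-u[0]).ravel(),(proj(s,X)-u[1]).ravel()]
g=lambda X:np.concatenate([(wproj(c,X)-v).ravel() for c,v in zip(w,u[2:])])
for F in(f,g,lambda X:np.r_[f(X),g(X)]):
    r=least_squares(F,[.48,.02,.14]);print(r.x.round(4),inm(r.x).round(1),r.fun.round(1))
E
```

```text
[[237.5, 192.0], [243.0, 196.5], [25.0, 188.5], [59.0, 64.5], [163.0, 230.0]]
[0.4863 0.0258 0.1438] [-112.6    0.3  143.8] [ 0.  -0.1 -0.1  0. ]
[0.4881 0.0264 0.1431] [-110.8    0.7  143.1] [-0.2  0.1  0.3 -0.1 -0.1  0. ]
[0.488  0.0264 0.1431] [-110.9    0.7  143.1] [-0.2 -0.7  0.3 -0.1 -0.2  0.   0.3 -0.1 -0.2 -0.1]
```

>>> step_arm(
  targets=[
    [0,0,0,-0.15,-0.88,0,0.05],
    [0,0,0,0,-0.88,0,0.05],
    [0,0,0,0,-0.88,0,0.05],
    [0,0,0,0,-0.74,0,0.05],
    [0,0,0,0,0,0.8,0.05],
    [0,0,0,0,0,0.8,0.05],
    [0,0,0,0,0,0.75,0.05],
    [0,0,0,0,0,0,0.05],
    [0,0,0,0,0,0,-1],
    [0,0,0,0,0,0,-1],
  ],
)

```text
time: 8.0
position: [0.4875, 0.0266, 0.1244]
tool_rot: [-3.141, 0.001, -3.043]
wrist_force: [-0.3, -0.2, -0.4]
gripper_width: 0.0372
grip_force: 0.0
```

>>> step_arm(
  targets=[
    [0,0,0,0,0,0,-1],
    [0,0,0,0,0,0,-1],
    [0,0,0,0,0,0,-1],
    [0,0,0,0,0,0,-1],
    [0,0,0,0,0,0,-1],
    [0,0,0,0,0,0,-1],
  ],
)

```text
time: 8.6
position: [0.4874, 0.026, 0.124]
tool_rot: [-3.141, 0.001, -3.043]
wrist_force: [1.0, -3.4, 2.1]
gripper_width: 0.0221
grip_force: 30.0
```

```bash
python3 -c "
from h import *
report()
for a in np.arange(0,1.26,.1):print(round(a,1),(75*np.array([np.cos(.35)-np.cos(.35-a),np.sin(.35)-np.sin(.35-a)])).round(1))"
```

```text
t 8.6 TCP mach mm [-111.5    0.3  124. ] world [0.4874 0.026  0.124 ] yaw-mach -3.1436595961008 rot [-3.141e+00  1.000e-03 -3.043e+00] F [ 1.  -3.4  2.1] w 0.0221 g 30.00569611787796
0.0 [0. 0.]
0.1 [-2.2  7.2]
0.2 [-3.7 14.5]
0.3 [-4.5 22. ]
0.4 [-4.5 29.5]
0.5 [-3.7 36.9]
0.6 [-2.2 44.3]
0.7 [ 0.  51.4]
0.8 [ 2.9 58.3]
0.9 [ 6.5 64.9]
1.0 [10.7 71.1]
1.1 [15.6 76.8]
1.2 [21.  82.1]
```

Gripped at 22 mm width. I raise it along the arc.

>>> step_arm(
  targets=[
    [0,0,0,0.11,0,-0.36,-1],
    [0,0,0,0.075,0,-0.365,-1],
    [0,0,0,0.04,0,-0.375,-1],
    [0,0,0,0,0,-0.375,-1],
    [0,0,0,-0.04,0,-0.37,-1],
    [0,0,0,-0.075,0,-0.37,-1],
    [0,0,0,0,0,0,-1],
  ],
)

```text
time: 9.3
position: [0.4843, 0.0257, 0.168]
tool_rot: [-3.141, -0.001, -3.043]
wrist_force: [-0.1, -5.6, -1.4]
gripper_width: 0.0216
grip_force: 30.0
```

>>> step_arm(
  targets=[
    [0,0,0,-0.11,0,-0.355,-1],
    [0,0,0,-0.145,0,-0.345,-1],
    [0,0,0,-0.18,0,-0.33,-1],
    [0,0,0,-0.21,0,-0.31,-1],
    [0,0,0,0,0,0,-1],
  ],
)

```text
time: 9.8
position: [0.4964, 0.027, 0.1944]
tool_rot: [-3.141, -0.003, -3.043]
wrist_force: [-3.3, -4.9, 0.2]
gripper_width: 0.0216
grip_force: 30.0
```

>>> step_arm(
  targets=[
    [0,0,0,-0.245,0,-0.285,-1],
    [0,0,0,-0.27,0,-0.265,-1],
    [0,0,0,0,0,0,-1],
  ],
)

```text
time: 10.1
position: [0.5061, 0.028, 0.2052]
tool_rot: [-3.141, -0.005, -3.043]
wrist_force: [-4.2, -4.6, 0.7]
gripper_width: 0.0218
grip_force: 30.0
```

```bash
python3 -c "
from h import *
report()"
```

```text
t 10.1 TCP mach mm [-92.7   0.5 205.2] world [0.5061 0.028  0.2052] yaw-mach -3.143582184581745 rot [-3.141 -0.005 -3.043] F [-4.2 -4.6  0.7] w 0.0218 g 29.991443753242493
```

>>> step_arm(
  targets=[
    [0,0,0,-0.12,0,-0.11,-1],
    [0,0,0,0,0,0,-1],
  ],
)

```text
time: 10.3
position: [0.508, 0.0282, 0.2069]
tool_rot: [-3.141, -0.006, -3.043]
wrist_force: [-4.3, -4.6, -0.3]
gripper_width: 0.0217
grip_force: 30.0
```

>>> step_arm(
  targets=[
    [0,0,0,-0.12,0,-0.11,-1],
    [0,0,0,0,0,0,-1],
  ],
)

```text
time: 10.5
position: [0.5103, 0.0284, 0.209]
tool_rot: [-3.141, -0.006, -3.043]
wrist_force: [-4.2, -5.5, -1.1]
gripper_width: 0.0215
grip_force: 30.0
```

>>> step_arm(
  targets=[
    [0,0,0,-0.12,0,-0.11,-1],
    [0,0,0,0,0,0,-1],
  ],
)

```text
time: 10.7
position: [0.5129, 0.0287, 0.2112]
tool_rot: [-3.142, -0.005, -3.043]
wrist_force: [-2.9, -4.5, -1.3]
gripper_width: 0.0216
grip_force: 30.0
```

>>> step_arm(
  targets=[
    [0,0,0,-0.13,0,-0.09,-1],
    [0,0,0,0,0,0,-1],
  ],
)

```text
time: 10.9
position: [0.5132, 0.0288, 0.2114]
tool_rot: [3.141, -0.011, -3.043]
wrist_force: [-7.2, -6.7, -5.7]
gripper_width: 0.0218
grip_force: 30.0
```

>>> step_arm(
  targets=[
    [0,0,0,-0.13,0,-0.09,-1],
    [0,0,0,0,0,0,-1],
  ],
)

```text
time: 11.1
position: [0.5132, 0.0288, 0.2115]
tool_rot: [3.141, -0.018, -3.043]
wrist_force: [-11.8, -7.4, -11.2]
gripper_width: 0.0218
grip_force: 30.0
```

```bash
python3 - <<'E'
from h import *
from station import cams
s=report()
ims=[]
for n in('side','top'):
    c=cams.camera(n);np.savez(f'pics/{n}2.npz',**c);ims.append(c['img'])
b=cv2.resize(ims[0][110:230,220:330,::-1],(400,436),interpolation=2);a=cv2.resize(ims[1][90:210,170:280,::-1],(400,436),interpolation=2)
cv2.imwrite('pics/l2.png',np.hstack([a,b]))
E
```

```text
t 11.1 TCP mach mm [-85.5   0.6 211.5] world [0.5132 0.0288 0.2115] yaw-mach -3.1435201593354187 rot [ 3.141 -0.018 -3.043] F [-11.8  -7.4 -11.2] w 0.0218 g 29.981529414653778
```

View pics/l2.png

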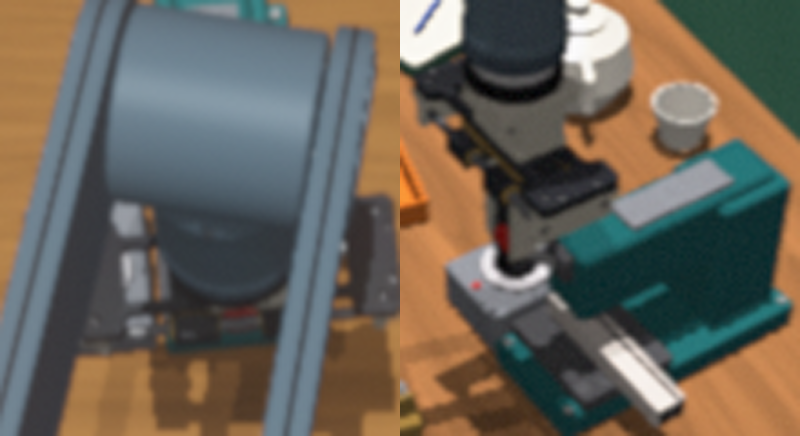

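Force rose without motion, so the lever is at its end stop. I release it, go up and look.

>>> step_arm(
  targets=[
    [0,0,0,0.12,0,0.1,-1],
    [0,0,0,0,0,0,0.05],
    [0,0,0,0,0,0,0.05],
    [0,0,0,0,0,0,0.05],
    [0,0,0,0,0,-0.7,0.05],
    [0,0,0,0,0,-1,0.05],
    [0,0,0,0,0,-1,0.05],
    [0,0,0,0.8,-0.6,-0.2,0.05],
    [0,0,0,1,-1,0,0.05],
    [0,0,0,1,-1,0,0.05],
  ],
)

```text
time: 12.2
position: [0.4671, -0.0278, 0.2726]
tool_rot: [-3.142, 0.002, -3.042]
wrist_force: [0.2, -0.2, -0.2]
gripper_width: 0.049
grip_force: 0.0
```

>>> step_arm(
  targets=[
    [0,0,0,0.8,-1,0,0.05],
    [0,0,0,0,-1,0,0.05],
    [0,0,1,0,-1,0,0.05],
    [0,0,1,0,0,0,0.05],
    [0,0,1,0,0,0,0.05],
    [0,0,1,0,0,0,0.05],
    [0,0,1,0,0,0,0.05],
    [0,0,1,0,0,0,0.05],
    [0,0,1,0,0,0,0.05],
  ],
)

```text
time: 13.1
position: [0.4575, -0.0888, 0.2724]
tool_rot: [3.141, 0.001, 2.626]
wrist_force: [1.0, -0.5, -0.6]
gripper_width: 0.049
grip_force: 0.0
```

```bash
python3 - <<'E'
from h import *
from station import cams
s=report()
ims=[]
for n in('side','top'):
    c=cams.camera(n);np.savez(f'pics/{n}3.npz',**c);ims.append(c['img'])
b=cv2.resize(ims[0][110:230,220:330,::-1],(400,436),interpolation=2);a=cv2.resize(ims[1][90:210,170:280,::-1],(400,436),interpolation=2)
cv2.imwrite('pics/l3.png',np.hstack([a,b]))
E
```

```text
t 13.1 TCP mach mm [-152.7 -110.8  272.4] world [ 0.4575 -0.0888  0.2724] yaw-mach 2.5253551888572994 rot [3.141e+00 1.000e-03 2.626e+00] F [ 1.  -0.5 -0.6] w 0.049 g 0.0
```

View pics/l3.png

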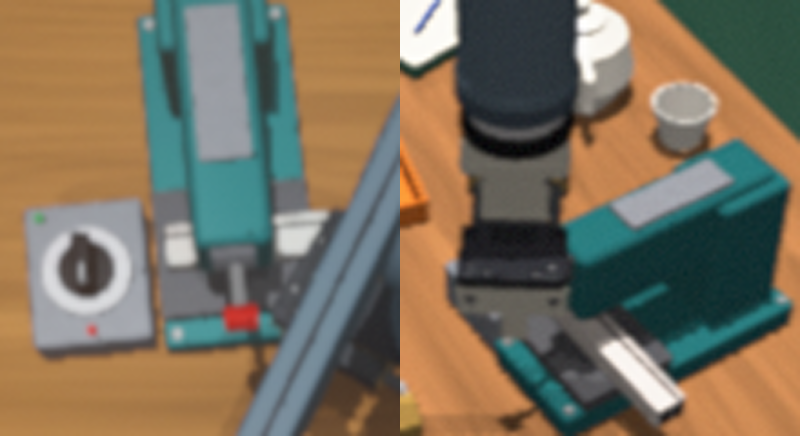

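Left panel: the knob bar is along the machine's x with its white line towards the red dot (92,330), so it is off. The red grip is at (241,318), and I check its angle numerically.

```bash
python3 - <<'E'
from h import *
t=load('pics/top3.npz');h=cv2.cvtColor(t['img'],cv2.COLOR_RGB2HSV);m=((h[...,0]<6)|(h[...,0]>174))&(h[...,1]>170)&(h[...,2]>60)
k=np.argwhere(m[165:195,225:250]);u=(k.min(0)+k.max(0))[::-1]/2+[225,165];print(u,k.min(0),k.max(0))
for a in(0,.9,1.0,1.1,1.2,1.3):
    print(a,proj(t,m2w(Q,[-.044-.075*np.cos(.35-a),0,.165-.075*np.sin(.35-a)])))
P=dep(t);print('red pts',np.array([inm(p) for p in P[165:195,225:250][m[165:195,225:250]]]).mean(0).round(1))
E
```

```text
[236.  176.5] [9 7] [14 15]
0 [[237.74511138 192.97664386]]
0.9 [[237.01590823 185.53745474]]
1.0 [[236.80496309 183.28159667]]
1.1 [[236.57305458 180.79235742]]
1.2 [[236.32260799 178.09565185]]
1.3 [[236.05636419 175.22089497]]
red pts [-91.9   0.6 229.2]
```

Including the 1 px offset seen at angle 0, the lever angle is about 1.2, so the foot is fully raised. Now the offcut.

>>> step_arm(
  targets=[
    [0,0,0.995,0,0,0,0.4],
    [0,0,0.995,0,0,0,0.4],
    [0,0,0.995,0,0,0,0.4],
    [0,0,0.995,0,0,0,0.4],
    [0,0,0.995,0,0,0,0.4],
    [0,0,0.995,0,0,0,0.4],
    [0,0,0.995,0,0,0,0.4],
    [0,0,0.995,0,0,0,0.4],
    [0,0,0.995,0,0,0,0.4],
    [0,0,0.995,0,0,0,0.4],
  ],
)

```text
time: 14.2
position: [0.4574, -0.0889, 0.2722]
tool_rot: [3.141, 0.0, 1.76]
wrist_force: [0.1, 0.4, 1.1]
gripper_width: 0.0651
grip_force: 0.0
```

>>> step_arm(
  targets=[
    [0,0,0.995,0.4,0.96,0,0.4],
    [0,0,0,0.35,0.96,0,0.4],
    [0,0,0,0,0.96,0.8,0.4],
    [0,0,0,0,0.96,1,0.4],
    [0,0,0,0,0.96,1,0.4],
    [0,0,0,0,0.96,1,0.4],
    [0,0,0,0,0.96,1,0.4],
    [0,0,0,0,0.92,1,0.4],
    [0,0,0,0,0,1,0.4],
    [0,0,0,0,0,0,0.4],
  ],
)

```text
time: 15.2
position: [0.6051, -0.0561, 0.1327]
tool_rot: [-3.136, -0.003, 1.676]
wrist_force: [-0.4, 0.6, -0.8]
gripper_width: 0.0654
grip_force: 0.0
```

```bash
python3 - <<'E'
from h import *
from station import cams
s=report()
w=cams.camera('wrist');np.savez('pics/w4.npz',**w,pos=s['position'],rot=s['tool_rot']);cv2.imwrite('pics/w4.png',w['img'][:,:,::-1])
P=np.array([[-15,-118.8,70],[15,-118.8,70],[-15,-60,70],[0,-96,70]])/1e3
print(wproj(load('pics/w4.npz'),m2w(Q,P)).round())
E
```

```text
t 15.2 TCP mach mm [ -2.6 -93.1 132.7] world [ 0.6051 -0.0561  0.1327] yaw-mach 1.5760855903822104 rot [-3.136e+00 -3.000e-03  1.676e+00] F [-0.4  0.6 -0.8] w 0.0654 g 0.0
[[241. 239.]
 [277. 239.]
 [241. 170.]
 [259. 213.]]
```

View pics/w4.png

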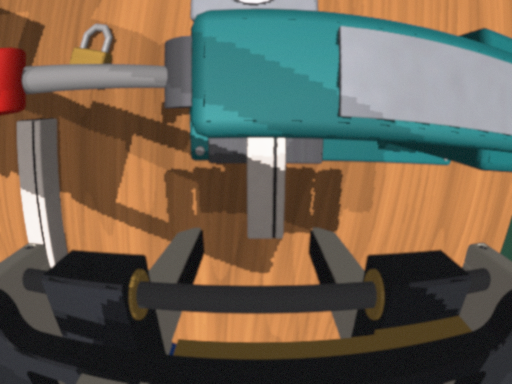

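The offcut's end is at (247..284,239), about 5 mm further +x than predicted. I shift for that, descend and close.

>>> step_arm(
  targets=[
    [0,0,0,-0.15,0.3,0,0.4],
    [0,0,0,0,0,1,0.4],
    [0,0,0,0,0,1,0.4],
    [0,0,0,0,0,1,0.4],
    [0,0,0,0,0,1,0.4],
    [0,0,0,0,0,0.65,0.4],
    [0,0,0,0,0,0,0.4],
    [0,0,0,0,0,0,0.4],
  ],
)

```text
time: 16.05
position: [0.6137, -0.0596, 0.044]
tool_rot: [3.14, 0.001, 1.674]
wrist_force: [0.7, 0.4, 0.1]
gripper_width: 0.0654
grip_force: 0.0
```

>>> step_arm(
  targets=[
    [0,0,0,0,0,0,-1],
    [0,0,0,0,0,0,-1],
    [0,0,0,0,0,0,-1],
    [0,0,0,0,0,0,-1],
    [0,0,0,0,0,0,-1],
    [0,0,0,0,0,0,-1],
  ],
)

```text
time: 16.65
position: [0.6129, -0.0593, 0.0431]
tool_rot: [3.142, 0.0, 1.674]
wrist_force: [0.5, -0.4, 1.8]
gripper_width: 0.0298
grip_force: 30.0
```

```bash
python3 -c "
from h import *
report()"
```

```text
t 16.65 TCP mach mm [  4.8 -97.1  43.1] world [ 0.6129 -0.0593  0.0431] yaw-mach 1.5735872029596756 rot [3.142 0.    1.674] F [ 0.5 -0.4  1.8] w 0.0298 g 29.993069171905518
```

>>> step_arm(
  targets=[
    [0,0,0,-0.25,0,0,-1],
    [0,0,0,-0.25,0,0,-1],
    [0,0,0,-0.25,0,0,-1],
    [0,0,0,-0.25,0,0,-1],
    [0,0,0,0,0,0,-1],
    [0,0,0,0,0,0,-1],
    [0,0,0,0,0,0,0.1],
    [0,0,0,0,0,0,0.1],
    [0,0,0,0,0,0,0.1],
  ],
)

```text
time: 17.55
position: [0.6147, -0.0789, 0.0427]
tool_rot: [-3.141, -0.0, 1.674]
wrist_force: [-0.2, -0.0, -0.2]
gripper_width: 0.0487
grip_force: 0.0
```

>>> step_arm(
  targets=[
    [0,0,0,0.7,0,0,0.1],
    [0,0,0,0.7,0,0,0.1],
    [0,0,0,0.6,0,0,0.1],
    [0,0,0,0,0,0,0.1],
    [0,0,0,0,0,0,0.1],
    [0,0,0,0,0,0,-1],
    [0,0,0,0,0,0,-1],
    [0,0,0,0,0,0,-1],
    [0,0,0,0,0,0,-1],
    [0,0,0,0,0,0,-1],
  ],
)

```text
time: 18.55
position: [0.6109, -0.0399, 0.0429]
tool_rot: [3.142, 0.0, 1.674]
wrist_force: [0.6, -0.6, -0.1]
gripper_width: 0.0297
grip_force: 30.0
```

```bash
python3 - <<'E'
from h import *
from station import cams
s=report();c=cams.camera('side');np.savez('pics/side4.npz',**c)
P=dep(c);h=cv2.cvtColor(c['img'],cv2.COLOR_RGB2HSV);m=(h[...,1]<60)&(h[...,2]>130)
p=P[m];p=np.array([inm(x) for x in p]);k=(abs(p[:,0])<25)&(p[:,1]<-20)&(p[:,1]>-180)&(p[:,2]>40)&(p[:,2]<85);p=p[k];print(len(p),p.min(0).round(),p.max(0).round())
E
```

```text
t 18.55 TCP mach mm [  4.7 -77.5  42.9] world [ 0.6109 -0.0399  0.0429] yaw-mach 1.573192630111124 rot [3.142 0.    1.674] F [ 0.6 -0.6 -0.1] w 0.0297 g 29.99342769384384
44 [ -12. -138.   66.] [  17. -112.   74.]
```

>>> step_arm(
  targets=[
    [0,0,0,0,0,-0.25,-1],
    [0,0,0,-0.4,0,0,-1],
    [0,0,0,-0.75,0,0,-1],
    [0,0,0,-0.75,0,0,-1],
    [0,0,0,-0.75,0,0,-1],
    [0,0,0,-0.75,0,0,-1],
    [0,0,0,-0.75,0,0,-1],
    [0,0,0,-0.75,0,0,-1],
    [0,0,0,-0.75,0,0,-1],
    [0,0,0,-0.4,0,-0.4,-1],
  ],
)

```text
time: 19.6
position: [0.6226, -0.1613, 0.055]
tool_rot: [-3.14, -0.001, 1.673]
wrist_force: [0.1, -0.7, -1.9]
gripper_width: 0.03
grip_force: 30.0
```

>>> step_arm(
  targets=[
    [0,0,0,0,0,-0.8,-1],
    [0,0,0,0,0,-0.8,-1],
    [0,0,-0.9,0,0,-0.8,-1],
    [0,0,-0.96,0,0,-0.8,-1],
    [0,0,-0.98,0,0,-0.2,-1],
    [0,0,-0.98,0,0,0,-1],
    [0,0,-0.98,0,0,0,-1],
    [0,0,-0.98,0,0,0,-1],
    [0,0,-0.98,0,0,0,-1],
    [0,0,-0.98,0,0,0,-1],
  ],
)

```text
time: 20.6
position: [0.6234, -0.1598, 0.1247]
tool_rot: [3.141, 0.0, 2.353]
wrist_force: [0.3, -0.2, -1.5]
gripper_width: 0.0299
grip_force: 30.0
```

>>> step_arm(
  targets=[
    [0,0,-0.98,0,0,0,-1],
    [0,0,-0.98,0,0,0,-1],
    [0,0,-0.98,0,0,0,-1],
    [0,0,-0.98,0,0,0,-1],
    [0,0,-0.98,0,0,0,-1],
    [0,0,-0.98,0,0,0,-1],
    [0,0,-0.98,0,0,0,-1],
    [0,0,-0.98,0,0,0,-1],
    [0,0,0,0,0,0,-1],
  ],
)

```text
time: 21.5
position: [0.6234, -0.1598, 0.1246]
tool_rot: [-3.142, 0.001, 3.035]
wrist_force: [0.2, 0.5, -1.2]
gripper_width: 0.0297
grip_force: 30.0
```

```bash
cat > rel.py <<'E'
from h import *
import sys
s=report();R=Ro.from_euler('xyz',s['tool_rot']).as_matrix();T=np.array([float(x) for x in sys.argv[1:4]])
print('tool shift mm',(R.T@(T-np.array(s['position']))*1e3).round(1))
E
python3 rel.py .486 -.342 .12
python3 - <<'E'
from h import *
from station import cams
c=cams.camera('side');P=dep(c);h=cv2.cvtColor(c['img'],cv2.COLOR_RGB2HSV)
cv2.imwrite('pics/s5.png',cv2.resize(c['img'][:,:,::-1],(800,600)))
E
```

```text
t 21.5 TCP mach mm [   5.2 -198.1  124.6] world [ 0.6234 -0.1598  0.1246] yaw-mach 2.9341220824163967 rot [-3.142e+00  1.000e-03  3.035e+00] F [ 0.2  0.5 -1.2] w 0.0297 g 29.992318153381348
tool shift mm [ 117.2 -195.9    4.5]
```

View pics/s5.png

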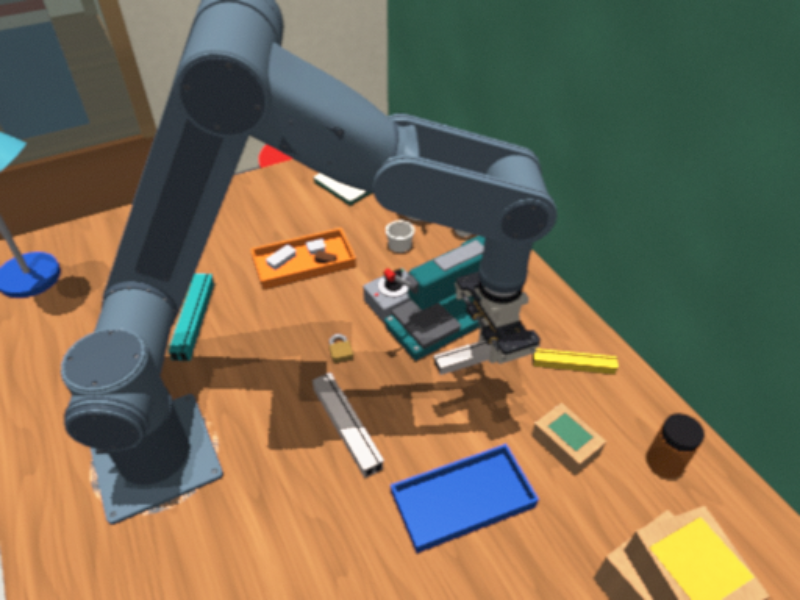

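The offcut is held level at (485,350), and the padlock and box are untouched. I go over the tray and lower.

>>> step_arm(
  targets=[
    [0,0,0,0.586,-0.98,0,-1],
    [0,0,0,0.586,-0.98,0,-1],
    [0,0,0,0.586,-0.98,0,-1],
    [0,0,0,0.586,-0.98,0,-1],
    [0,0,0,0.586,-0.98,0,-1],
    [0,0,0,0.586,-0.98,0,-1],
    [0,0,0,0.586,-0.98,0,-1],
    [0,0,0,0.586,-0.98,0,-1],
    [0,0,0,0.586,-0.98,0,-1],
    [0,0,0,0.586,-0.98,0,-1],
  ],
)

```text
time: 22.55
position: [0.4851, -0.3427, 0.1244]
tool_rot: [-3.141, 0.0, 3.031]
wrist_force: [0.6, -0.6, -1.1]
gripper_width: 0.0299
grip_force: 30.0
```

>>> step_arm(
  targets=[
    [0,0,0,0,0,0.8,-1],
    [0,0,0,0,0,0.8,-1],
    [0,0,0,0,0,0.8,-1],
    [0,0,0,0,0,0.8,-1],
    [0,0,0,0,0,0,-1],
    [0,0,0,0,0,0,-1],
  ],
)

```text
time: 23.15
position: [0.4857, -0.342, 0.0603]
tool_rot: [3.141, -0.0, 3.032]
wrist_force: [-1.0, 0.5, -1.7]
gripper_width: 0.0301
grip_force: 30.0
```

```bash
python3 rel.py .486 -.342 .01
python3 - <<'E'
from h import *
from station import cams
ims=[]
for n in('side','top'):
    c=cams.camera(n);np.savez(f'pics/{n}6.npz',**c);ims.append(c['img'])
cv2.imwrite('pics/s6.png',np.hstack([cv2.resize(ims[0][240:360,230:350,::-1],(400,400),interpolation=2),cv2.resize(ims[1][150:270,320:440,::-1],(400,400),interpolation=2)]))
E
```

```text
t 23.15 TCP mach mm [-150.1 -365.6   60.3] world [ 0.4857 -0.342   0.0603] yaw-mach 2.931968265617601 rot [ 3.141 -0.     3.032] F [-1.   0.5 -1.7] w 0.0301 g 29.99343752861023
tool shift mm [-0.3  0.  50.3]
```

View pics/s6.png

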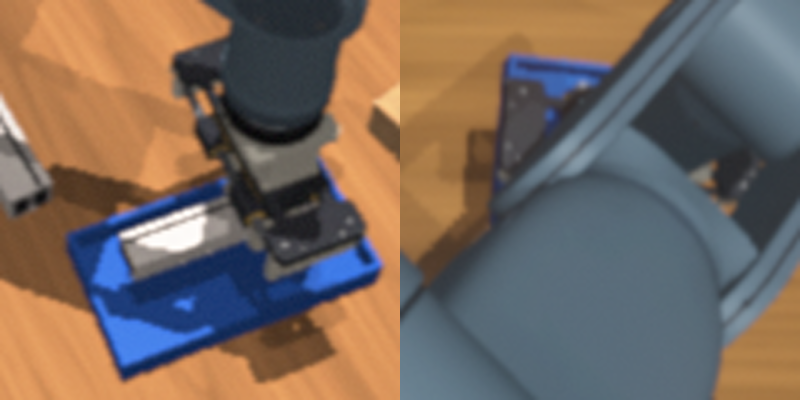

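The offcut is over the tray and parallel to it. I lower it, slowing near the floor.

>>> step_arm(
  targets=[
    [0,0,0,0,0,0.6,-1],
    [0,0,0,0,0,0.6,-1],
    [0,0,0,0,0,0.6,-1],
    [0,0,0,0,0,0.4,-1],
    [0,0,0,0,0,0.2,-1],
    [0,0,0,0,0,0,-1],
    [0,0,0,0,0,0,-1],
  ],
)

```text
time: 23.95
position: [0.4858, -0.3421, 0.012]
tool_rot: [-3.142, 0.0, 3.034]
wrist_force: [-0.4, -0.5, -1.9]
gripper_width: 0.0298
grip_force: 30.0
```

>>> step_arm(
  targets=[
    [0,0,0,0,0,0.1,-1],
    [0,0,0,0,0,0.05,-1],
    [0,0,0,0,0,0,-1],
  ],
)

```text
time: 24.25
position: [0.4857, -0.342, 0.0091]
tool_rot: [-3.141, 0.0, 3.034]
wrist_force: [1.0, 0.3, -1.5]
gripper_width: 0.0298
grip_force: 30.0
```

>>> step_arm(
  targets=[
    [0,0,0,0,0,0.06,-1],
    [0,0,0,0,0,0,-1],
  ],
)

```text
time: 24.45
position: [0.4856, -0.342, 0.0077]
tool_rot: [3.142, -0.0, 3.034]
wrist_force: [0.3, -0.2, -0.7]
gripper_width: 0.0298
grip_force: 30.0
```

>>> step_arm(
  targets=[
    [0,0,0,0,0,0.06,-1],
    [0,0,0,0,0,0,-1],
  ],
)

```text
time: 24.65
position: [0.4855, -0.3419, 0.0064]
tool_rot: [3.141, -0.0, 3.034]
wrist_force: [-0.1, 0.4, -1.5]
gripper_width: 0.0298
grip_force: 30.0
```

>>> step_arm(
  targets=[
    [0,0,0,0,0,0.05,-1],
    [0,0,0,0,0,0,-1],
  ],
)

```text
time: 24.85
position: [0.4856, -0.3419, 0.0054]
tool_rot: [3.141, -0.0, 3.034]
wrist_force: [-0.1, -0.4, -1.7]
gripper_width: 0.0299
grip_force: 30.0
```

>>> step_arm(
  targets=[
    [0,0,0,0,0,0.05,-1],
    [0,0,0,0,0,0,-1],
  ],
)

```text
time: 25.05
position: [0.4856, -0.342, 0.0053]
tool_rot: [-3.141, 0.0, 3.034]
wrist_force: [-1.9, 1.2, 3.5]
gripper_width: 0.03
grip_force: 33.0
```

>>> step_arm(
  targets=[
    [0,0,0,0,0,0.03,-1],
    [0,0,0,0,0,0,-1],
  ],
)

```text
time: 25.25
position: [0.4857, -0.342, 0.0053]
tool_rot: [-3.141, 0.0, 3.034]
wrist_force: [-2.9, 2.7, 8.9]
gripper_width: 0.0295
grip_force: 35.3
```

Contact with the floor (8.9 N). I ease off, release and withdraw.

>>> step_arm(
  targets=[
    [0,0,0,0,0,-0.07,-1],
    [0,0,0,0,0,0,-0.2],
    [0,0,0,0,0,0,0.05],
    [0,0,0,0,0,0,0.05],
    [0,0,0,0,0,0,0.05],
    [0,0,0,0,0,-0.5,0.05],
    [0,0,0,0,0,-1,0.05],
    [0,0,0,0,0,-1,0.05],
    [0,0,0,0,0,-1,0.05],
    [0,0,0,0,0,-1,0.05],
  ],
)

```text
time: 26.25
position: [0.4856, -0.3419, 0.0968]
tool_rot: [-3.141, 0.0, 3.034]
wrist_force: [0.6, -0.5, -1.0]
gripper_width: 0.0488
grip_force: 0.0
```

>>> step_arm(
  targets=[
    [0,0,0,0,0,-1,0.05],
    [0,0,0,1,-0.5,-0.5,0.05],
    [0,0,0,1,-1,0,0.05],
    [0,0,0,1,-1,0,0.05],
    [0,0,0,1,-1,0,0.05],
    [0,0,0,1,-1,0,0.05],
    [0,0,0,0,-1,0,0.05],
    [0,0,0,0,-1,0,0.05],
    [0,0,0,0,0,0,0.05],
  ],
)

```text
time: 27.15
position: [0.3716, -0.4629, 0.1261]
tool_rot: [-3.14, 0.001, 3.031]
wrist_force: [0.2, 0.7, 0.1]
gripper_width: 0.0488
grip_force: 0.0
```

```bash
python3 - <<'E'
from h import *
from station import cams
report()
ims=[]
for n in('side','top'):
    c=cams.camera(n);np.savez(f'pics/{n}7.npz',**c);ims.append(c['img'])
    P=dep(c);h=cv2.cvtColor(c['img'],cv2.COLOR_RGB2HSV);m=(h[...,1]<60)&(h[...,2]>120)
    p=P[m];k=(p[:,0]>.35)&(p[:,0]<.57)&(p[:,1]<-.28)&(p[:,1]>-.4)&(p[:,2]<.06);p=p[k];print(n,len(p),p.min(0).round(3),p.max(0).round(3),np.percentile(p[:,2],[10,50,90]) if len(p) else '')
cv2.imwrite('pics/s7.png',np.hstack([cv2.resize(ims[0][130:360,200:430,::-1],(400,400),interpolation=2),cv2.resize(ims[1][80:280,170:430,::-1],(400,400),interpolation=2)]))
E
```

```text
t 27.15 TCP mach mm [-275.7 -474.5  126.1] world [ 0.3716 -0.4629  0.1261] yaw-mach 2.9310067956165495 rot [-3.140e+00  1.000e-03  3.031e+00] F [0.2 0.7 0.1] w 0.0488 g 0.0
side 84 [ 0.376 -0.362  0.004] [ 0.557 -0.315  0.034] [0.02425695 0.02900714 0.03156969]
top 739 [ 0.376 -0.396  0.002] [ 0.552 -0.316  0.038] [0.02526977 0.03024871 0.03340457]
```

View pics/s7.png

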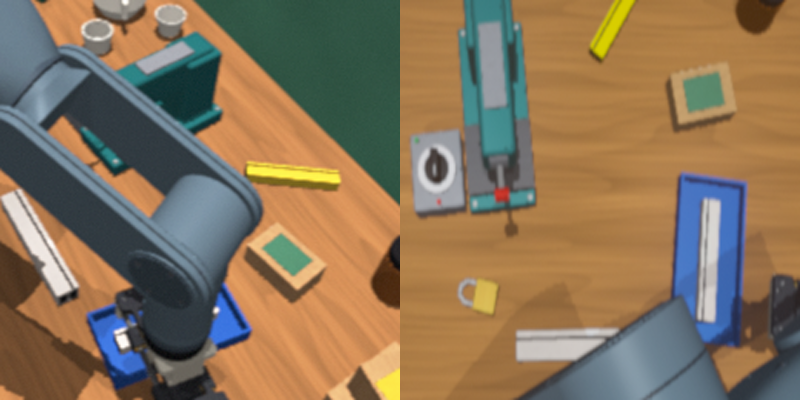

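The top view shows the offcut lying flat in the blue tray at (709,260), with its top at z about 30 mm. The knob is off, the lever is up, and the padlock and lock box are unmoved. Handing in.

```bash
python3 -c "
from station import arm
print(arm.sign_off())"
```

```text
the job is handed in; nothing more can be done
None
```

The job is handed in, at about 27 s of the 67 s allowed: knob turned to its stop, presser-foot lever fully up, then the white offcut drawn out and laid flat in the blue tray, set down with the fingertips on the tray floor, from an estimated 2 mm at most; the teacup, lock box and padlock were not touched.

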